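Bin a cistern fill valve by way of the 45-degree cradle

TASK

A cistern fill valve (white square float, thin stem, small square head) lies on its side on the bench. Lay it on the sloping plywood cradle, float down against the stop and head up the slope, and let go of it; then take it again by its head and lower it, float down, into the empty one of the three small cardboard bins, right down to the bin's floor before you let go, so that it stands upright there by itself. Leave the other parts on the bench where they are.

Things in the scene. Friction and masses are not known exactly. Their poses are not given: they have to be found in the camera images.
- valve_mid (a point): The fill valve (loose, about 0.18 kg, 190 mm long) at half its length, on its axis. z runs from float end to head; x, y square to its flat sides. White square float 50 x 50 mm from 0 to 70 mm from the base, grey round stem 24 mm thick to 150 mm, square head to 190 mm. Balance point about 55 mm from the base. Starts lying level on a float side, axis 25 mm above the bench, head roughly to -y.
- valve_base (a point): Middle of the flat end face of the valve's float (the face it finally stands on); axes as for the valve.
- valve_head (a point): Middle of the valve's grey square head (30 x 30 mm across, 40 mm long, with a 4 mm black disc on its end), on the axis, 170 mm from the base; axes as for the valve, sides parallel to those of the float.
- cradle_seat (a point): Fixed plywood cradle with a 45-degree ramp, rising to -y of these axes (z up): a valve lying on it points along (0, -0.707, 0.707); the ramp faces (0, 0.707, 0.707). This is the point where the middle of the valve's base face rests: at the stop, midway between the cheeks, 25 mm off the ramp, about 40 mm above the bench. The stop at the ramp's foot is square to it and 25 mm high.
- cradle_head (a point): Point in the air where the middle of the valve's head is when the valve lies home on the cradle, 170 mm up the slope from the seat point; same axes. The ramp is 86 mm wide and 108 mm long up from the stop, its top edge 98 mm above the bench. Two cheeks, 66 mm apart inside, 10 mm thick, rise 23 mm off the ramp along its lowest 22 mm only; further up it has no sides.
- bin_floor (a point): The empty cardboard bin: centre of its inner floor, 8 mm above the bench. Inside 86 x 86 mm, walls 4 mm thick and 96 mm high above this floor, fixed, open-topped; x, y square to its walls. One of a row of three like bins, 100 mm apart along x; the other two hold black caps and white tubs below rim height. Which one is empty varies.
- elbow: Bystander: black pipe elbow, 54 x 54 x 44 mm, loose. Origin at the corner of its two arms, on the bench.
- nut: Bystander: grey union nut (ring), 52 mm across, 16 mm high, loose. Origin under its centre.
- adapter: Bystander: stepped brass adapter, 34 mm across, 45 mm high, standing, loose. Origin under its centre.
- spanner: Bystander: steel spanner lying flat, loose.
- paste: Bystander: small can, 60 mm across, 75 mm high, loose. Origin under its centre.
- plug: Bystander: black rubber plug, 52 mm across, 30 mm high, loose. Origin under its centre.
- stub: Bystander: white round stub, 32 mm across, 70 mm high, standing, loose. Origin under its centre.
Things that resemble listed ones, but are neither listed nor needed, are in the scene too. What is shaped like the part that bears bin_floor but green is not meant. Of the things that look like the part that bears valve_mid, the larger one is meant.

How it is judged:
On the way, in this order (a step that is already met when the one before it is completed fails the run):
1. the valve lies in the cradle, base at the stop and head up the slope, let go of and still (distance between valve_base and cradle_seat below 0.022 m and distance between valve_head and cradle_head below 0.035 m and contact force between the fingers and valve below 0.1 N and linear speed of valve below 0.03 m/s), for 0.3 s.
2. the valve is held by its head, out of the cradle (contact force between the fingers and valve above 0.5 N and distance between the grasp point and valve_head below 0.04 m and distance between valve_base and cradle_seat above 0.05 m), for 0.2 s.
3. the valve, still held, has been lowered to within 12 mm of the floor of the empty bin (contact force between the fingers and valve above 0.5 N and horizontal distance between valve_base and bin_floor below 0.03 m and z of valve_base in the frame of bin_floor below 0.012 m and angle between valve_base's own z axis and vertical below 0.2 rad), for 0.1 s.
At the end, for the whole second after the job is handed in: The valve stands upright (within 7 degrees), head up, on the floor of the empty bin (base within 6 mm of the floor in height and within 30 mm of its centre), released and at rest, and no bystander lies more than 30 mm from where it was (horizontal distance between valve_base and bin_floor below 0.03 m and z of valve_base in the frame of bin_floor below 0.006 m and angle between valve_base's own z axis and vertical below 0.12 rad and linear speed of valve below 0.02 m/s and distance of each of elbow, nut, adapter, spanner, paste, plug, stub from where it was at the start of the episode below 0.03 m); the robot touches nothing.
It fails at once if a bystander was moved by more than 30 mm (distance of any of elbow, nut, adapter, spanner, paste, plug, stub from where it was at the start of the episode above 0.03 m).
It also fails if it takes over 62 s, if anything falls off the work surface, if the arm or the gripper's body presses on something with over 40 N, if the wrist force passes 120 N, or if a joint passes its speed limit or range.

ROBOT

A 6-joint arm with a two-finger parallel gripper is mounted at the origin on the work surface. World frame = base frame: x ahead of the robot, y to its left, z up, the work surface at z = 0. Lengths are in m, angles in rad, forces in N, time in s.
With the tool pointing down it reaches from about 0.3 to 1 m from the base axis. Payload 5.1 kg.
Tool frame: the origin (TCP) lies midway between the tips of the shut fingers; the grasp point (between the pads) lies manip.hold_point_z behind it (manip.hold_point_z is the distance from the TCP to the grasp point, in m); z points along the fingers, y is the line along which they close (so a half turn about z gives the same grasp; the last joint's range is limited). The gripper opens to 95 mm and grips with 3 to 60 N. Pads are 20 mm wide; open, the fingers measure 119 mm over their backs; the gripper's body (75 mm by 180 mm) begins 59 mm behind the grasp point.
Start: joints at [1.229, 0.124, 1.65, -0, 1.367, -0.083], TCP at [0.166, 0.628, 0.215] pointing down, gripper open.
Joint ranges: [-2.61, 2.61], [-1.02, 2.33], [0.03, 2.71], [-1.35, 4.49], [0.32, 2.68], [-2.91, 2.91]. Speed limits (rad/s): [2.57, 2.57, 3.14, 3.14, 3.14, 3.14].

INTERFACE

Orientations are given as a rotation vector (axis times angle).
In Python, from rig import manip, vision gives the robot as it stands.
- The arm moves only by the tool apply_moves, never from a script. Its argument "deltas" is text: rows parted by semicolons, each of 5 numbers parted by spaces: the finger opening in mm, from 0 to 95.1, then the shift along the world's x, y, z in mm, then the turn about the world's z in degrees. In form: fingers x y z turn; .... A call has 1 to 5 rows; each row shifts and turns the commanded pose from where the row before left it; what a row does not reach is not made up. A row lasts 1/10 s, in which the tool goes at most 50 mm and 8.59 degrees, less where a joint would pass 70% of its speed; a pose out of reach is approached as far as the arm can. A call is refused whole if a number of a shift passes 50 or a number of a turn 8.59, either way. A call with a gripper value outside its range is refused whole. The fingers move at their own pace and stop on an object; "squeeze" is the grip in N (left out, the last holds). Time passes only in rows, so rows that do not move let the fingers close. It gives the time, the measured TCP pose, the force, the opening and the grip force at its end, in the units of the state.
- manip.read_state(): the state, without advancing time (a new reading comes with each control period).
- vision.snapshot(name): name is "scene" or "top" or "wrist"; returns the picture (384x512x3 uint8, red, green, blue); there is no depth.
- vision.get_calibration(name): a dict with "fovy" (degrees; the focal length in pixels is half the picture's height over the tangent of half this angle, whatever the lens; pixels are square), "cx", "cy" (the principal point, pixels), "pose" (4x4, takes a point from camera to world coordinates); the wrist camera has in their place "T_tool_cam" (4x4, takes a point from camera to tool coordinates, whose origin is the TCP and whose axes are the flange's). Camera axes: x right, y down, z forward; pixel columns grow to the right and rows downward; lengths in m; the calibration is good to about 2 mm. A picture is of the moment at which its call begins: read the wrist's pose just before it. get_calibration takes no time and is no camera call.
- manip.close_job(): hands the job in; it is judged then, once.
Trained networks look in the newest picture that a camera, given by its name, has taken for a name from the list of things; names that differ only in an ending like _2 or _b are one class to them, and where a whole thing is asked for, a point or a joint stands for the part that bears it (a point fixed in the world has none). Each returns a list of dicts, best first, with "conf" (0 to 1); they miss things now and then, are a little off and sometimes report something else, mostly with a low value. They report only what shows in the picture. A call takes as long as a camera call. They do not tell look-alikes from the thing itself.
- vision.boxes_of(camera, name): "point" ([x, y, z] in m, in world coordinates, good to about 4 mm: the middle of the surface that is visible of it).
- vision.cut_out(camera, name): "pixels" (384x512 bool, what is visible of it).
The state is a dict: "clock": time; "qpos": joint angles; "qvel": joint speeds; "effort": joint torques, N m; "tcp_pos": TCP position; "eef_rot": TCP orientation; "ft_force": force on the tool from outside, world axes, zero at the start; "torque": the same for the moment, N m; "width": finger opening in m; "finger_force": force on a finger pad.
Only numpy, scipy, OpenCV 4.12 (cv2) and the standard library are available. Lean on these libraries where they do the work, as an engineer would, in place of code of your own. Each camera call takes 0.05 s, during which the arm holds its last target. There are 200 camera calls.

## Working session

There is one attempt and no reset: what is moved stays moved. The work goes in short steps, Python scripts to look and compute and a tool call to move; the robot and the scene stay as the last step left them, time stands still between calls to the robot, and variables do not carry over. Pictures are saved under pics/ and viewed, at most 10 in all, crops included, and the job is handed in when it is done.

Besides the shell and the picture viewer there is one more tool, called after "Emit:" by a JSON object that holds its "name" and its "arguments". apply_moves: Moves the arm, as the interface text tells. Its arguments: {"type":"object","properties":{"deltas":{"type":"string"},"squeeze":{"type":"number"}},"required":["deltas"]}

```bash
mkdir -p pics; python3 - <<'E'
from rig import manip, vision
import cv2, numpy as np
s=manip.read_state(); print(s); print(manip.hold_point_z)
for c in ("scene","top"):
    im=vision.snapshot(c); cv2.imwrite(f"pics/{c}0.png",cv2.cvtColor(im,cv2.COLOR_RGB2BGR))
    k=vision.get_calibration(c); print(c,k)
    for n in ("valve_mid","valve_head","valve_base","cradle_seat","cradle_head","bin_floor","elbow","nut","adapter","spanner","paste","plug","stub"):
        r=vision.boxes_of(c,n); print(c,n,[(np.round(d["point"],3).tolist(),round(d["conf"],2)) for d in r])
E
```

```text
{'clock': 0.0, 'qpos': array([ 1.22940769e+00,  1.24494236e-01,  1.65166186e+00, -1.76554814e-06,
        1.36750196e+00, -8.25962415e-02]), 'qvel': array([-0.00105094,  0.00125388, -0.0003079 , -0.00051679, -0.00117639,
       -0.0001269 ]), 'effort': array([-3.11825188e-04, -4.17601275e+01, -3.59936035e+01,  7.74304778e-02,
        4.91301797e-02, -1.75535988e-04]), 'tcp_pos': array([0.16615471, 0.62774222, 0.21340127]), 'eef_rot': array([-0.40532008, -3.11489811,  0.00317182]), 'ft_force': array([-0.14232538,  0.78455147,  0.13845327]), 'torque': array([-0.03591215, -0.03787789, -0.02981748]), 'finger_force': 0.0, 'width': 0.09505102359135298}
0.0188
scene {'fovy': 46.12620423984179, 'cx': 259.40174036194674, 'cy': 190.54744642465712, 'pose': array([[ 0.67593514,  0.58851349, -0.44358038,  0.96533862],
       [ 0.73681257, -0.52758666,  0.42279966, -0.54496509],
       [ 0.01479621, -0.61262075, -0.7902385 ,  1.01143533],
       [ 0.        ,  0.        ,  0.        ,  1.        ]])}
scene valve_mid [([0.404, -0.473, 0.028], 0.97), ([0.567, -0.24, 0.041], 0.75)]
scene valve_head [
[... 1031 characters left out ...]
35], 0.86), ([0.399, -0.482, 0.028], 0.86)]
top valve_head [([0.561, -0.238, 0.037], 0.9), ([0.399, -0.478, 0.029], 0.54)]
top valve_base [([0.56, -0.231, 0.039], 0.89), ([0.398, -0.476, 0.026], 0.72)]
top cradle_seat [([0.523, 0.049, 0.034], 0.88), ([0.382, 0.06, 0.012], 0.51)]
top cradle_head [([0.521, 0.048, 0.039], 0.91), ([0.558, -0.236, 0.037], 0.73)]
top bin_floor [([0.405, 0.268, 0.007], 0.76), ([0.24, 0.262, 0.006], 0.66)]
top elbow [([0.727, -0.038, 0.04], 0.86)]
top nut []
top adapter [([0.723, 0.089, 0.017], 0.49)]
top spanner [([0.324, -0.21, 0.004], 0.67)]
top paste [([0.712, -0.335, 0.077], 0.61)]
top plug [([0.383, 0.061, 0.015], 0.66)]
top stub [([0.341, -0.346, 0.07], 0.4)]
```

View pics/scene0.png

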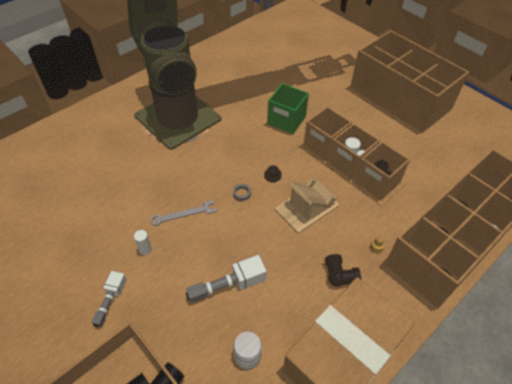

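View pics/top0.png

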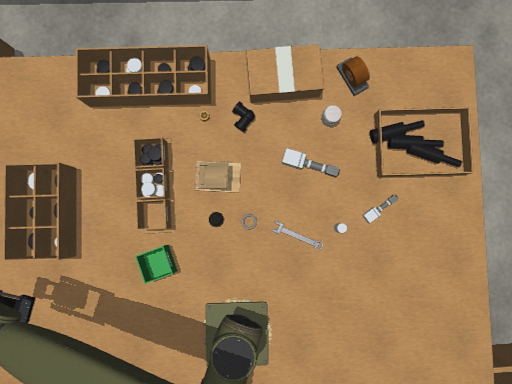

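The scene and top views show the large valve with its float at about (294,158) in top and its head at (335,171). The cradle is at about (217,176), and the bin row is at x≈153 with the empty bin nearest the robot at about (153,216). The green bin is a decoy. Next I'll get coarse positions and the wrist camera geometry.

```bash
cat > h.py <<'E'
from rig import manip, vision
import cv2, numpy as np
from scipy.spatial.transform import Rotation as R
def cal(c):
    k=vision.get_calibration(c); f=192/np.tan(np.radians(k["fovy"])/2)
    if c=="wrist":
        s=manip.read_state(); T=np.eye(4); T[:3,:3]=R.from_rotvec(s["eef_rot"]).as_matrix(); T[:3,3]=s["tcp_pos"]
        P=T@k["T_tool_cam"]
    else: P=k["pose"]
    return np.array([[f,0,k["cx"]],[0,f,k["cy"]],[0,0,1]]),P
def px2w(KP,uv,z):
    K,P=KP; uv=np.atleast_2d(np.asarray(uv,float))
    d=np.c_[uv,np.ones(len(uv))]@np.linalg.inv(K).T@P[:3,:3].T
    o=P[:3,3]; return o+d*((z-o[2])/d[:,2])[:,None]
def w2px(KP,X):
    K,P=KP; c=(np.atleast_2d(X)-P[:3,3])@P[:3,:3]; u=c@K.T; return u[:,:2]/u[:,2:]
def yaw():
    y=R.from_rotvec(manip.read_state()["eef_rot"]).as_matrix()[:,1]; return np.degrees(np.arctan2(y[1],y[0]))
def snap(c,name):
    KP=cal(c); im=vision.snapshot(c); cv2.imwrite(f"pics/{name}.png",cv2.cvtColor(im,cv2.COLOR_RGB2BGR)); return KP,im
E
python3 - <<'E'
from h import *
T=cal("top"); r=lambda uv,z:np.round(px2w(T,uv,z),3).tolist()
print("float,head",r([(294,158),(333,170)],.04))
print("bins rim",r([(137,202),(166,202),(170,229),(138,229),(137,140),(165,140)],.104))
print("cradle plate",r([(240,162),(240,191),(230,162),(230,191),(196,162),(196,190)],.0))
print(vision.get_calibration("wrist"), yaw())
E
```

```text
float,head [[0.577, -0.208, 0.04], [0.533, -0.337, 0.04]]
bins rim [[0.441, 0.303, 0.104], [0.439, 0.21, 0.104], [0.353, 0.199, 0.104], [0.355, 0.3, 0.104], [0.641, 0.301, 0.104], [0.638, 0.211, 0.104]]
cradle plate [[0.573, -0.027, 0.0], [0.474, -0.024, 0.0], [0.574, 0.008, 0.0], [0.475, 0.01, 0.0], [0.578, 0.124, 0.0], [0.481, 0.126, 0.0]]
{'fovy': 63.41643501519197, 'cx': 262.2710911429852, 'cy': 188.9407315714776, 'T_tool_cam': array([[ 3.08750502e-04, -9.67568646e-01, -2.52608038e-01,
         6.99882907e-02],
       [ 9.99999921e-01,  3.61815875e-04, -1.63617986e-04,
         2.46280726e-04],
       [ 2.49709232e-04, -2.52607967e-01,  9.67568681e-01,
        -1.69296676e-01],
       [ 0.00000000e+00,  0.00000000e+00,  0.00000000e+00,
         1.00000000e+00]])} 75.17147548152072
```

Emit:
{"name": "apply_moves", "arguments": {"deltas": "95 20 -50 40 -8.5;95 20 -50 40 -8.5;95 20 -50 40 -8.5;95 20 -50 0 -8.5;95 20 -50 0 -8.5"}}

```text
clock: 1.9
tcp_pos: [0.2488, 0.4226, 0.3059]
eef_rot: [1.514, 2.752, 0.005]
ft_force: [1.1, -0.7, -0.8]
width: 0.095
finger_force: 0.0
```

Emit:
{"name": "apply_moves", "arguments": {"deltas": "95 40 -50 20 -8.5;95 40 -50 20 -8.5;95 40 -50 20 -8.5;95 40 -50 0 -8;95 40 -50 0 0"}}

```text
clock: 2.4
tcp_pos: [0.4012, 0.2322, 0.3501]
eef_rot: [2.239, 2.202, 0.004]
ft_force: [-0.2, 0.9, -0.1]
width: 0.0952
finger_force: 0.0
```

Emit:
{"name": "apply_moves", "arguments": {"deltas": "95 0 0 0 0;95 0 0 0 0;95 0 0 0 0"}}

```text
clock: 2.7
tcp_pos: [0.3997, 0.2344, 0.3488]
eef_rot: [-2.236, -2.206, -0.0]
ft_force: [-0.2, 0.2, 0.4]
width: 0.0951
finger_force: 0.0
```

```bash
python3 - <<'E'
from h import *
KP,im=snap("wrist","w1"); np.save("kp_w1.npy",np.array([np.pad(KP[0],((0,1),(0,1))),KP[1]]))
print(manip.read_state()["tcp_pos"],yaw())
for n in ("bin_floor","cradle_seat","valve_mid"):
    print(n,[(np.round(d["point"],3).tolist(),round(d["conf"],2)) for d in vision.boxes_of("wrist",n)])
cv2.imwrite("pics/w1b.png",cv2.resize(cv2.cvtColor(im,cv2.COLOR_RGB2BGR),(800,600),interpolation=cv2.INTER_CUBIC))
E
```

```text
[0.39945778 0.23477362 0.34883256] -0.7146368648618409
bin_floor [([0.227, 0.25, 0.044], 0.84), ([0.399, 0.256, 0.005], 0.75)]
cradle_seat [([0.507, 0.083, 0.036], 0.83)]
valve_mid []
```

View pics/w1b.png

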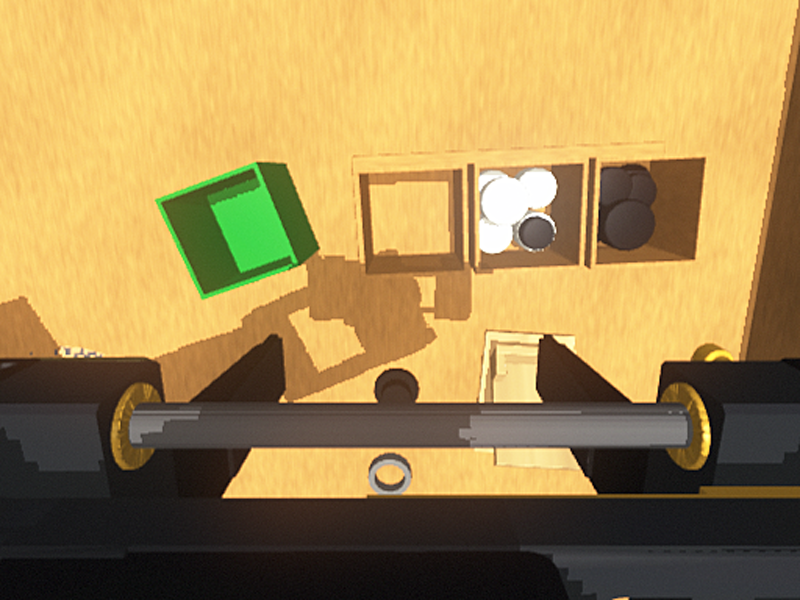

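The wrist view shows the empty bin's inner rim corners at about (360,172), (463,168), (465,267) and (366,272). The cradle's stop is toward +y, with its edge at about (485,332)-(575,336), partly hidden by the fingers. I'll move over the cradle for a clear view.

Emit:
{"name": "apply_moves", "arguments": {"deltas": "95 25 -45 0 0;95 25 -45 0 0;95 25 -45 0 0;95 25 -45 0 0;95 25 -30 0 0"}}

```text
clock: 3.4
tcp_pos: [0.5228, 0.0275, 0.349]
eef_rot: [2.237, 2.205, 0.0]
ft_force: [0.2, 0.7, 0.3]
width: 0.0952
finger_force: 0.0
```

Emit:
{"name": "apply_moves", "arguments": {"deltas": "95 0 0 0 0;95 0 0 0 0;95 0 0 0 0"}}

```text
clock: 3.7
tcp_pos: [0.5218, 0.0303, 0.3489]
eef_rot: [-2.235, -2.207, -0.0]
ft_force: [-0.0, -0.2, 0.1]
width: 0.095
finger_force: 0.0
```

```bash
python3 - <<'E'
from h import *
KP,im=snap("wrist","w2"); np.save("kp_w2.npy",np.array([np.pad(KP[0],((0,1),(0,1))),KP[1]]))
print(manip.read_state()["tcp_pos"],yaw())
a=np.load("kp_w1.npy"); W1=(a[0][:3,:3],a[1])
print("rim",px2w(W1,np.array([(360,172),(463,168),(465,267),(366,272)])*.64,.104).round(4).tolist())
print("floor",px2w(W1,np.array([(371,183),(449,181),(455,253),(374,256)])*.64,.008).round(4).tolist())
print("plate",px2w(W1,np.array([(485,332),(575,336)])*.64,.0).round(4).tolist())
c=im[60:240,160:400]; print(im.shape)
cv2.imwrite("pics/w2b.png",cv2.resize(cv2.cvtColor(c,cv2.COLOR_RGB2BGR),(800,600),interpolation=cv2.INTER_CUBIC))
E
```

```text
[0.52179052 0.03036687 0.34903284] -0.700488722157612
rim [[0.3602, 0.303, 0.104], [0.4453, 0.3051, 0.104], [0.4483, 0.2219, 0.104], [0.3622, 0.2186, 0.104]]
floor [[0.3616, 0.2915, 0.008], [0.4414, 0.2924, 0.008], [0.4483, 0.2179, 0.008], [0.3622, 0.2158, 0.008]]
plate [[0.4837, 0.1262, 0.0], [0.5853, 0.1201, 0.0]]
(384, 512, 3)
```

View pics/w2b.png

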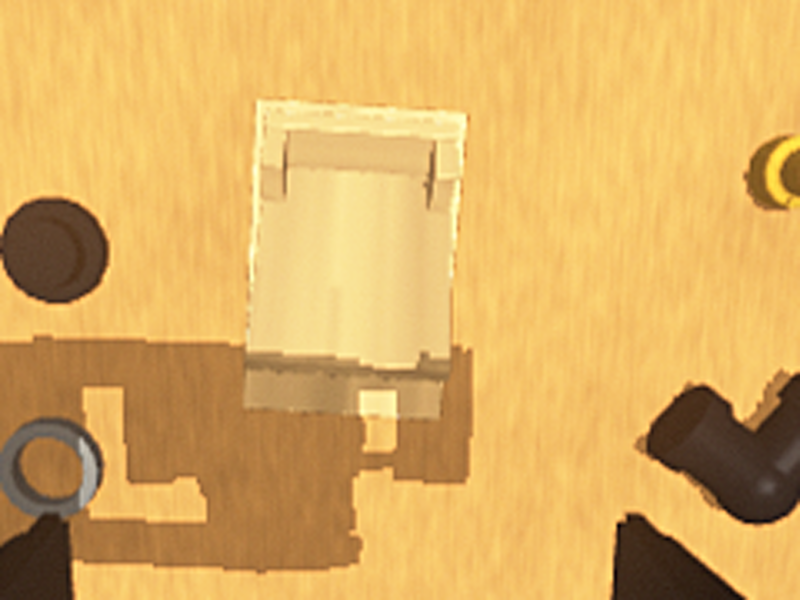

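The cradle is clear: plate corners at (258,100), (467,114), (440,418) and (245,410), ramp top edge from (246,355) to (450,368), and ramp foot from (287,168) to (430,175). It's yawed by a few degrees.

```bash
python3 - <<'E'
from h import *
a=np.load("kp_w2.npy"); W=(a[0][:3,:3],a[1])
f=lambda p,z:px2w(W,np.array(p)*.3+[160,60],z).round(4)
for n,p,z in (("plate",[(258,100),(467,114),(440,418),(245,410)],0),("ramptop",[(246,355),(450,368)],.098),("foot",[(287,168),(430,175)],.0223),("stoptop",[(287,130),(435,143)],.040),("cheek ends",[(262,198),(455,210)],.05)):
    q=f(p,z); print(n,q.tolist(),"mean",q.mean(0).round(4), "ang",np.degrees(np.arctan2(*(q[1]-q[0])[[1,0]])).round(1))
T=cal("top")
vision.snapshot("top")
for d in vision.cut_out("top","valve_mid"):
    m=d["pixels"]; ys,xs=np.nonzero(m); P=px2w(T,np.c_[xs,ys],.035)[:,:2]; c=P.mean(0); u=np.linalg.svd(P-c,full_matrices=0)[2][0]; s=(P-c)@u
    print(d["conf"],m.sum(),c,u,np.degrees(np.arctan2(u[1],u[0])),s.min(),s.max())
E
```

```text
plate [[0.4844, 0.1291, 0.0], [0.5843, 0.1214, 0.0], [0.5731, -0.0284, 0.0], [0.4728, -0.0229, 0.0]] mean [0.5286 0.0498 0.    ] ang -4.4
ramptop [[0.4836, 0.0237, 0.098], [0.5676, 0.0173, 0.098]] mean [0.5256 0.0205 0.098 ] ang -4.4
foot [[0.4986, 0.0976, 0.0223], [0.5649, 0.0936, 0.0223]] mean [0.5317 0.0956 0.0223] ang -3.5
stoptop [[0.4999, 0.114, 0.04], [0.5656, 0.1077, 0.04]] mean [0.5328 0.1108 0.04  ] ang -5.5
cheek ends [[0.4886, 0.0851, 0.05], [0.5738, 0.0788, 0.05]] mean [0.5312 0.082  0.05  ] ang -4.2
0.96 666 [ 0.56106909 -0.25234863] [0.3364369  0.94170601] 70.34006131446496 -0.11100245783805958 0.08270780248292547
0.72 258 [ 0.39438392 -0.48166115] [-0.58575297  0.81048964] 125.85620201455107 -0.0764780152914683 0.05273133898474945
```

Emit:
{"name": "apply_moves", "arguments": {"deltas": "95 5 -50 0 -6;95 5 -50 0 -6;95 5 -50 0 -6;95 5 -50 0 0;95 0 -50 0 0"}}

```text
clock: 4.35
tcp_pos: [0.5423, -0.2209, 0.3491]
eef_rot: [2.553, 1.83, 0.001]
ft_force: [1.3, 0.5, -0.1]
width: 0.0952
finger_force: 0.0
```

Emit:
{"name": "apply_moves", "arguments": {"deltas": "95 0 -50 0 0;95 0 0 0 0;95 0 0 0 0;95 0 0 0 0"}}

```text
clock: 4.75
tcp_pos: [0.5424, -0.2686, 0.3491]
eef_rot: [2.553, 1.83, 0.001]
ft_force: [-0.3, 0.3, 0.2]
width: 0.0949
finger_force: 0.0
```

```bash
python3 - <<'E'
from h import *
KP,im=snap("wrist","w3"); np.save("kp_w3.npy",np.array([np.pad(KP[0],((0,1),(0,1))),KP[1]]))
print(manip.read_state()["tcp_pos"],yaw())
for n in ("valve_mid","valve_head","valve_base"):
  for d in vision.cut_out("wrist",n):
    m=d["pixels"]; ys,xs=np.nonzero(m); P=px2w(KP,np.c_[xs,ys],.035)[:,:2]; c=P.mean(0); u=np.linalg.svd(P-c,full_matrices=0)[2][0]; s=(P-c)@u
    print(n,d["conf"],m.sum(),c,u,np.degrees(np.arctan2(u[1],u[0])),s.min(),s.max())
cv2.imwrite("pics/w3b.png",cv2.resize(cv2.cvtColor(im[0:240,100:420],cv2.COLOR_RGB2BGR),(800,600),interpolation=cv2.INTER_CUBIC))
E
```

```text
[ 0.54247454 -0.26837998  0.34923696] -18.707147907340246
valve_mid 0.97 2915 [ 0.56611688 -0.24493748] [-0.32849533 -0.9445056 ] -109.1774734386431 -0.07679630949767396 0.11719006745298806
valve_mid 0.58 802 [ 0.41450637 -0.49391834] [ 0.70222986 -0.7119503 ] -45.393819455711224 -0.06829282368157943 0.05710270288045843
valve_mid 0.45 181 [ 0.49439035 -0.02805883] [ 0.97636426 -0.21613153] -12.481920382645475 -0.016804335446357767 0.027793538369156844
valve_head 0.85 2956 [ 0.56608084 -0.24487428] [-0.32746779 -0.94486234] -109.11515237108964 -0.07794955488595025 0.117246663725256
valve_head 0.71 733 [ 0.41369476 -0.49353838] [ 0.70558091 -0.70862936] -45.123505824640084 -0.06591816343961462 0.05629885050642789
valve_base 0.95 2951 [ 0.56595303 -0.24493982] [-0.32615886 -0.94531497] -109.03579872952321 -0.07679722315466656 0.11713788351200216
valve_base 0.77 700 [ 0.41391416 -0.4934386 ] [ 0.70091621 -0.71324362] -45.4994420777908 -0.0675218100941283 0.055341322112518514
valve_base 0.58 171 [ 0.49521153 -0.02790844] [ 0.97197317 -0.23509179] -13.597033605941856 -0.01761986726888599 0.027015681398565188
```

View pics/w3b.png

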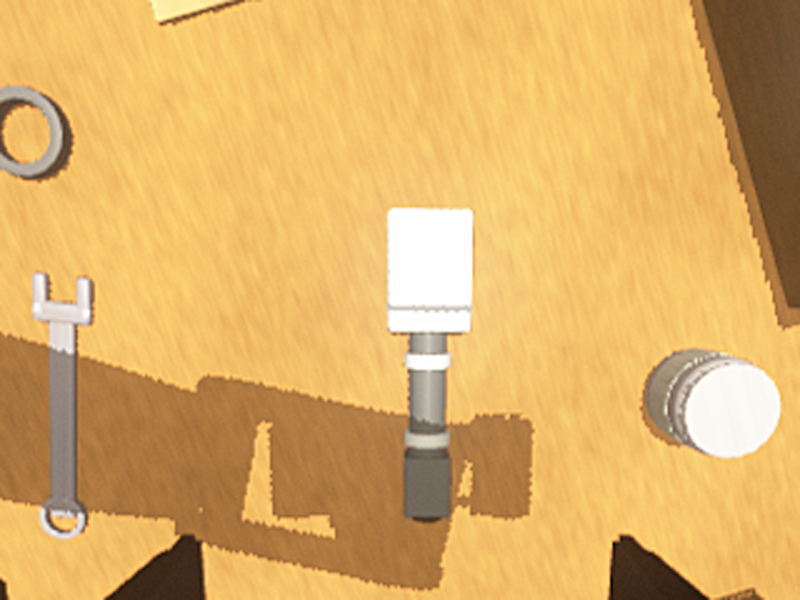

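The valve's white float is at (388–472, 210–332) and its dark head at (403–450, 450–517) in the crop. It lines up with the gripper's yaw.

```bash
python3 - <<'E'
from h import *
a=np.load("kp_w3.npy"); W=(a[0][:3,:3],a[1])
f=lambda p,z:px2w(W,np.array(p)/2.5+[100,0],z)
h=f([(404,451),(450,453),(448,515),(405,515)],.040); print(h.round(4).tolist(),h.mean(0).round(4))
b=f([(389,209),(472,210),(470,308),(388,306)],.05); print(b.round(4).tolist(),b.mean(0).round(4))
d=(h.mean(0)-b.mean(0))[:2]; print(np.linalg.norm(d),np.degrees(np.arctan2(d[1],d[0]))+90)
e=b[:2].mean(0)[:2]; print("base",e,"head est from base",e+d/np.linalg.norm(d)*.17)
s=manip.read_state(); print((h.mean(0)-s["tcp_pos"])*1000, s["tcp_pos"])
E
```

```text
[[0.5296, -0.3062, 0.04], [0.5567, -0.3168, 0.04], [0.5429, -0.3555, 0.04], [0.5166, -0.3466, 0.04]] [ 0.5364 -0.3313  0.04  ]
[[0.5679, -0.1667, 0.05], [0.6128, -0.1825, 0.05], [0.5951, -0.2345, 0.05], [0.5496, -0.2179, 0.05]] [ 0.5814 -0.2004  0.05  ]
0.1383706905289739 -18.937719659784477
base [ 0.59033502 -0.17456744] head est from base [ 0.53516319 -0.33536566]
[  -6.02366536  -62.66732362 -309.25804344] [ 0.54247211 -0.26859322  0.34925804]
```

Emit:
{"name": "apply_moves", "arguments": {"deltas": "95 -6 -43 -40 0;95 0 -20 -50 0;95 0 0 -50 0;95 0 0 -50 0;95 0 0 -50 0"}}

```text
clock: 5.45
tcp_pos: [0.5373, -0.3244, 0.1171]
eef_rot: [2.553, 1.829, 0.001]
ft_force: [0.3, -0.5, 0.4]
width: 0.095
finger_force: 0.0
```

Emit:
{"name": "apply_moves", "arguments": {"deltas": "95 0 0 -40 0;95 0 0 -30 0;95 0 0 -15 0;95 0 0 -10 0;95 0 0 -6 0"}}

```text
clock: 5.95
tcp_pos: [0.5379, -0.3252, 0.0181]
eef_rot: [2.553, 1.828, 0.001]
ft_force: [0.1, 0.8, 0.0]
width: 0.0951
finger_force: 0.0
```

Emit:
{"name": "apply_moves", "arguments": {"deltas": "95 0 0 0 0;95 0 0 0 0;15 0 0 0 0;15 0 0 0 0;15 0 0 0 0", "squeeze": 5}}

```text
clock: 6.45
tcp_pos: [0.5374, -0.3253, 0.0182]
eef_rot: [2.554, 1.827, 0.001]
ft_force: [-0.9, -0.4, -0.2]
width: 0.0763
finger_force: 0.0
```

Emit:
{"name": "apply_moves", "arguments": {"deltas": "15 0 0 0 0;15 0 0 0 0;15 0 0 0 0;15 0 0 0 0;15 0 0 0 0"}}

```text
clock: 6.95
tcp_pos: [0.5371, -0.325, 0.0174]
eef_rot: [-2.555, -1.828, 0.0]
ft_force: [-0.7, -0.1, -0.1]
width: 0.0365
finger_force: 0.0
```

Emit:
{"name": "apply_moves", "arguments": {"deltas": "60 0 -6 0 0;60 0 0 0 0;60 0 0 -10 0;60 0 0 0 0;15 0 0 0 0"}}

```text
clock: 7.45
tcp_pos: [0.5365, -0.3306, 0.0066]
eef_rot: [-2.554, -1.827, 0.001]
ft_force: [0.5, 0.6, 0.5]
width: 0.0559
finger_force: 0.0
```

Emit:
{"name": "apply_moves", "arguments": {"deltas": "15 0 0 0 0;15 0 0 0 0;15 0 0 0 0;15 0 0 0 0;15 0 0 0 0"}}

```text
clock: 7.95
tcp_pos: [0.5371, -0.3311, 0.0077]
eef_rot: [2.555, 1.828, -0.0]
ft_force: [-0.6, -0.3, 1.0]
width: 0.0302
finger_force: 5.0
```

Emit:
{"name": "apply_moves", "arguments": {"deltas": "15 0 0 0 0;15 0 0 0 0;15 0 0 0 0"}}

```text
clock: 8.25
tcp_pos: [0.5371, -0.3311, 0.0076]
eef_rot: [2.555, 1.828, -0.0]
ft_force: [-1.0, 0.6, 0.2]
width: 0.0301
finger_force: 5.0
```

Emit:
{"name": "apply_moves", "arguments": {"deltas": "15 0 3 20 0;15 0 5 25 0;15 0 10 30 0;15 0 10 30 0;15 0 20 35 0"}}

```text
clock: 8.75
tcp_pos: [0.5363, -0.2827, 0.1473]
eef_rot: [-2.554, -1.825, 0.001]
ft_force: [0.5, 0.9, -2.2]
width: 0.0301
finger_force: 5.0
```

Emit:
{"name": "apply_moves", "arguments": {"deltas": "15 0 10 40 0;15 0 0 40 0;15 0 0 40 0;15 0 0 20 0;15 0 0 0 0"}}

```text
clock: 9.25
tcp_pos: [0.5386, -0.2738, 0.2919]
eef_rot: [2.549, 1.824, 0.005]
ft_force: [-0.2, 0.6, -1.8]
width: 0.0299
finger_force: 5.0
```

Emit:
{"name": "apply_moves", "arguments": {"deltas": "15 0 0 0 0;15 0 0 0 0;15 0 0 0 0;15 0 0 0 0;15 0 0 0 0"}}

```text
clock: 9.75
tcp_pos: [0.5368, -0.2729, 0.2865]
eef_rot: [-2.554, -1.827, 0.001]
ft_force: [0.6, -0.4, -1.7]
width: 0.0302
finger_force: 5.0
```

```bash
python3 - <<'E'
from h import *
print(manip.read_state()["tcp_pos"],yaw())
_,a=snap("scene","s4"); _,b=snap("wrist","w4")
cv2.imwrite("pics/c4.png",cv2.cvtColor(np.hstack([cv2.resize(a[190:340,140:290],(400,400)),cv2.resize(b,(400,300))[:,:] if 0 else cv2.copyMakeBorder(cv2.resize(b,(400,300)),0,100,0,0,cv2.BORDER_CONSTANT)]),cv2.COLOR_RGB2BGR))
E
```

```text
[ 0.53682983 -0.27290852  0.28646753] -18.83143500408868
```

View pics/c4.png

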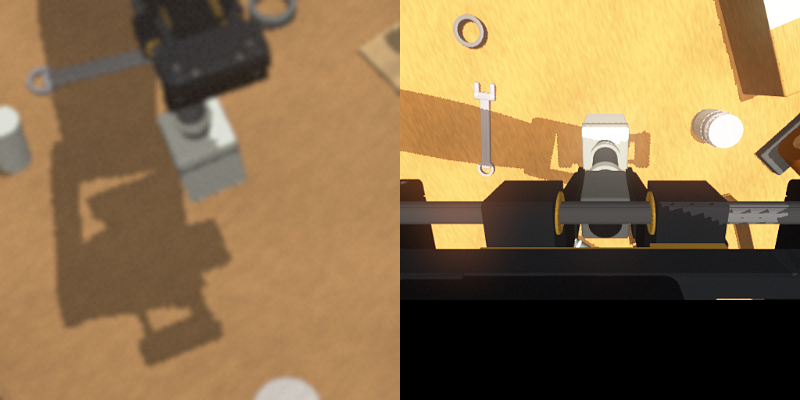

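The valve hangs from the head with its float forward and below. The left side shows the scene crop and the right side the wrist view, with the float at about (582–630, 113–170). I'll estimate its tilt.

```bash
cat >> h.py <<'E'
def tilt_rows(mask_or_rows, KP, off=0):
    """predict float outline (cmin,rmin,cmax,rmax) in wrist for tilts of the valve towards tool +x"""
    s=manip.read_state(); Rm=R.from_rotvec(s["eef_rot"]).as_matrix(); hp=s["tcp_pos"]-Rm[:,2]*manip.hold_point_z
    out={}
    for th in range(-10,95,5):
        t=np.radians(th); ax=-Rm[:,0]*np.sin(t)+np.array([0,0,1])*np.cos(t); n=np.cross(Rm[:,1],ax)
        base=hp-ax*(.17+off)
        X=[base+ax*l+Rm[:,1]*a+n*b for l in (0,.07) for a in (-.025,.025) for b in (-.025,.025)]
        p=w2px(KP,X); out[th]=np.r_[p.min(0),p.max(0)].round().astype(int)
    return out
E
python3 - <<'E'
from h import *
KP=cal("wrist"); vision.snapshot("wrist")
im=cv2.imread("pics/w4.png"); g=im.min(2)
m=np.zeros_like(g); m[120:225,215:310]=(g[120:225,215:310]>150)&(im[120:225,215:310].max(2).astype(int)-g[120:225,215:310]<45)
ys,xs=np.nonzero(m); print("white",xs.min(),ys.min(),xs.max(),ys.max())
for d in vision.cut_out("wrist","valve_mid")[:2]:
    ys,xs=np.nonzero(d["pixels"]); print(d["conf"],xs.min(),ys.min(),xs.max(),ys.max())
for k,v in tilt_rows(0,KP).items(): print(k,v)
E
```

```text
white 233 146 292 218
0.7 231 145 294 304
0.66 222 305 241 316
-10 [232 182 291 245]
-5 [231 168 292 234]
0 [231 154 292 224]
5 [230 140 293 213]
10 [230 126 293 203]
15 [229 111 294 193]
20 [228  96 295 182]
25 [227  81 296 172]
30 [225  65 297 162]
35 [224  49 298 152]
40 [223  31 300 142]
45 [221  14 302 132]
50 [219  -5 303 123]
55 [217 -25 306 113]
60 [214 -47 308 103]
65 [211 -70 311  94]
70 [208 -95 313  84]
75 [ 205 -122  317   75]
80 [ 198 -152  323   67]
85 [ 190 -185  331   58]
90 [ 179 -223  341   50]
```

The valve hangs within about 4° of vertical, pivoting freely in the light grip. The plan is to set the float's rear edge on the ramp, swing the head back about that edge to 45°, then slide it down to the stop.

Emit:
{"name": "apply_moves", "arguments": {"deltas": "15 0 10 20 3;15 0 25 20 3;15 0 35 0 3;15 0 40 0 3;15 0 40 0 2.4"}}

```text
clock: 10.45
tcp_pos: [0.537, -0.1219, 0.328]
eef_rot: [2.304, 2.135, 0.001]
ft_force: [0.1, -0.1, -1.5]
width: 0.0297
finger_force: 5.0
```

Emit:
{"name": "apply_moves", "arguments": {"deltas": "15 0 40 0 0;15 0 40 0 0;15 -1 40 0 0;15 -1 35 0 0;15 -1 30 0 0"}}

```text
clock: 10.95
tcp_pos: [0.5338, 0.0638, 0.3279]
eef_rot: [2.304, 2.135, 0.001]
ft_force: [-0.5, -0.2, -2.3]
width: 0.0295
finger_force: 5.0
```

Emit:
{"name": "apply_moves", "arguments": {"deltas": "15 -1 20 0 0;15 0 15 0 0;15 0 6 0 0;15 0 0 0 0;15 0 0 0 0"}}

```text
clock: 11.45
tcp_pos: [0.5332, 0.1023, 0.3275]
eef_rot: [2.306, 2.133, -0.001]
ft_force: [-0.3, -0.6, -2.1]
width: 0.0301
finger_force: 5.0
```

Emit:
{"name": "apply_moves", "arguments": {"deltas": "15 0 0 0 0;15 0 0 0 0;15 0 0 0 0;15 0 0 0 0;15 0 0 0 0"}}

```text
clock: 11.95
tcp_pos: [0.5331, 0.1028, 0.3275]
eef_rot: [-2.306, -2.134, -0.0]
ft_force: [0.2, -0.3, -1.2]
width: 0.03
finger_force: 5.0
```

```bash
python3 - <<'E'
from h import *
s=manip.read_state(); print(s["tcp_pos"],yaw(),((np.array([.5322,.1026,.2062])-s["tcp_pos"])*1000).round(1))
KP,im=snap("wrist","w5"); 
for d in vision.cut_out("wrist","valve_mid")[:1]:
    ys,xs=np.nonzero(d["pixels"]); print(d["conf"],xs.min(),ys.min(),xs.max(),ys.max())
for k,v in list(tilt_rows(0,KP).items())[:6]: print(k,v)
cv2.imwrite("pics/w5b.png",cv2.resize(cv2.cvtColor(im[80:290,120:400],cv2.COLOR_RGB2BGR),(800,600)))
E
```

```text
[0.53310594 0.1028209  0.32751981] -4.442955377530197 [  -0.9   -0.2 -121.3]
0.61 231 150 294 305
-10 [231 181 291 244]
-5 [231 167 291 234]
0 [231 153 292 223]
5 [230 139 292 213]
10 [229 125 293 202]
15 [229 111 294 192]
```

View pics/w5b.png

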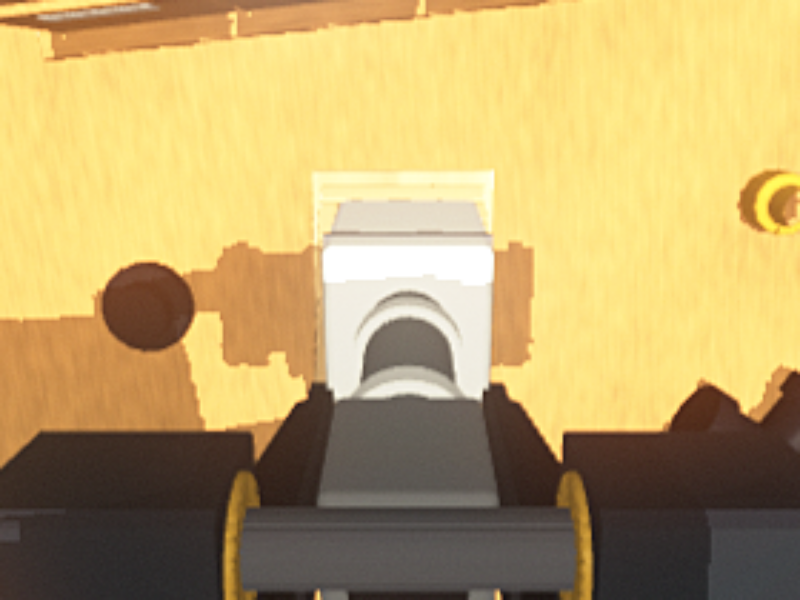

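The valve hangs upright (about 1°), with the float at (323–493, 200–400) lined up over the cradle plate edges at (313–494). I'll lower it to just above contact.

Emit:
{"name": "apply_moves", "arguments": {"deltas": "15 -1 0 -35 0;15 0 0 -35 0;15 0 0 -25 0;15 0 0 -15 0;15 0 0 -10 0"}}

```text
clock: 12.55
tcp_pos: [0.5317, 0.1029, 0.2063]
eef_rot: [-2.305, -2.133, 0.002]
ft_force: [-0.7, 0.3, -1.5]
width: 0.0297
finger_force: 5.0
```

Emit:
{"name": "apply_moves", "arguments": {"deltas": "15 0 0 -6 0;15 0 0 -4 0;15 0 0 -4 0;15 0 0 0 0;15 0 0 0 0"}}

```text
clock: 13.05
tcp_pos: [0.5324, 0.103, 0.1942]
eef_rot: [2.305, 2.134, 0.001]
ft_force: [-0.2, 0.1, -2.3]
width: 0.0301
finger_force: 5.0
```

Emit:
{"name": "apply_moves", "arguments": {"deltas": "15 0 0 -2 0;15 -1 -15 0 0;15 -1 -15 0 0;15 -1.5 -15 -1 0;15 -1 -14.5 -2.5 0"}}

```text
clock: 13.55
tcp_pos: [0.5275, 0.0418, 0.1882]
eef_rot: [2.306, 2.133, 0.001]
ft_force: [-0.8, 0.4, -0.3]
width: 0.03
finger_force: 5.0
```

Emit:
{"name": "apply_moves", "arguments": {"deltas": "15 -1 -14.5 -3.5 0;15 -1 -14.5 -4.5 0;15 -1 -13 -6 0;15 -1 -13 -7 0;15 -1 -13 -8.5 0"}}

```text
clock: 14.05
tcp_pos: [0.5226, -0.0256, 0.158]
eef_rot: [2.305, 2.134, 0.0]
ft_force: [0.1, 0.9, 0.0]
width: 0.03
finger_force: 5.0
```

Emit:
{"name": "apply_moves", "arguments": {"deltas": "15 0 0 0 0;15 0 0 0 0;15 0 0 0 0"}}

```text
clock: 14.35
tcp_pos: [0.5226, -0.0243, 0.1584]
eef_rot: [-2.305, -2.134, 0.0]
ft_force: [-0.6, 0.4, -1.8]
width: 0.0299
finger_force: 5.0
```

```bash
python3 - <<'E'
from h import *
s=manip.read_state(); hp=s["tcp_pos"]+[0,0,.0188]; S=np.array([.533,.113,.04]); yp=np.array([.0767,.997,0])
print(s["tcp_pos"],s["ft_force"],s["finger_force"],"rel",((hp-S)@yp*1000).round(1),((hp-S)[2]*1000).round(1),"lat",((hp-S)@[.997,-.0767,0])*1000)
KP,im=snap("wrist","w6"); _,a=snap("scene","s6")
for d in vision.cut_out("wrist","valve_mid")[:1]:
    ys,xs=np.nonzero(d["pixels"]); print(d["conf"],xs.min(),ys.min(),xs.max(),ys.max())
for k,v in list(tilt_rows(0,KP).items())[6:14]: print(k,v)
cv2.imwrite("pics/c6.png",cv2.cvtColor(np.hstack([cv2.resize(a[130:255,250:375],(400,400)),cv2.resize(im[0:300,106:406],(400,400))]),cv2.COLOR_RGB2BGR))
E
```

```text
[ 0.52256856 -0.02429508  0.15844963] [-0.63145753  0.36759337 -1.76514391] 4.999969974160194 rel -137.7 137.2 lat 0.13038846595578246
0.68 223 9 301 292
20 [228  96 295 182]
25 [227  80 296 172]
30 [225  64 297 162]
35 [224  48 298 152]
40 [222  31 300 142]
45 [221  13 302 132]
50 [219  -6 303 122]
55 [217 -26 306 112]
```

View pics/c6.png

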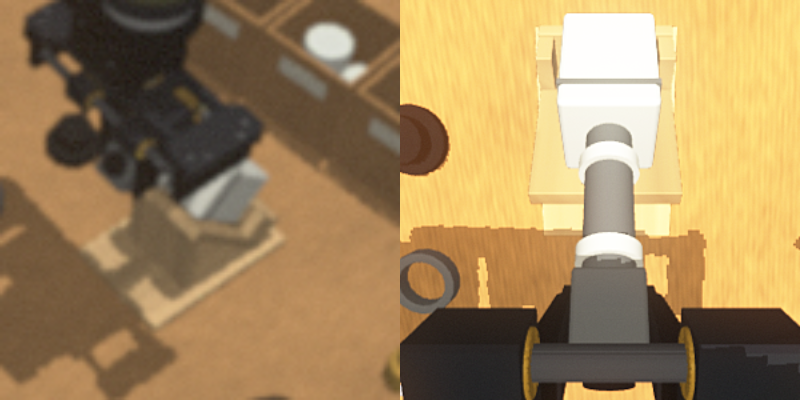

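The valve lies at 45° on the ramp between the cheeks, with the float at about (557–660, 15–165) in the wrist half. I'll slide it down to the stop and let go.

Emit:
{"name": "apply_moves", "arguments": {"deltas": "15 0.5 5 -5 0;15 0.5 5 -5 0;15 0.3 4 -4 0;15 0 1.5 -1.5 0;15 0 0 0 0"}}

```text
clock: 15.0
tcp_pos: [0.5241, -0.0088, 0.1432]
eef_rot: [2.305, 2.134, -0.0]
ft_force: [-0.7, 0.6, 0.6]
width: 0.0303
finger_force: 5.0
```

Emit:
{"name": "apply_moves", "arguments": {"deltas": "45 0 0 0 0;45 0 0 0 0;60 0 0 0 0;60 0 0 0 0;60 0 0 0 0"}}

```text
clock: 15.5
tcp_pos: [0.5238, -0.0091, 0.1429]
eef_rot: [-2.306, -2.134, 0.0]
ft_force: [-0.4, 0.4, 0.0]
width: 0.059
finger_force: 0.0
```

Emit:
{"name": "apply_moves", "arguments": {"deltas": "60 0 0 0 0;60 0 0 0 0;60 0 0 0 0;60 0 0 0 0;60 0 0 0 0"}}

```text
clock: 16.0
tcp_pos: [0.5239, -0.009, 0.143]
eef_rot: [-2.306, -2.134, -0.0]
ft_force: [-0.0, 0.5, -0.4]
width: 0.0599
finger_force: 0.0
```

```bash
python3 - <<'E'
from h import *
s=manip.read_state(); hp=s["tcp_pos"]+[0,0,.0188]; S=np.array([.533,.113,.04]); yp=np.array([.0767,.997,0])
print(s["tcp_pos"],s["ft_force"],s["width"],s["finger_force"],"rel",((hp-S)@yp*1000).round(1),((hp-S)[2]*1000).round(1))
KP,im=snap("wrist","w7")
for d in vision.cut_out("wrist","valve_mid")[:1]:
    ys,xs=np.nonzero(d["pixels"]); print(d["conf"],xs.min(),ys.min(),xs.max(),ys.max())
for o in (0,.004,.008): print(o,tilt_rows(0,KP,o)[45])
cv2.imwrite("pics/w7b.png",cv2.resize(cv2.cvtColor(im[0:300,106:406],cv2.COLOR_RGB2BGR),(600,600)))
E
```

```text
[ 0.52388987 -0.00902852  0.143034  ] [-0.03388945  0.52851062 -0.41366615] 0.059865811641388385 0.0 rel -122.4 121.8
0.66 223 10 302 292
0 [221  13 301 132]
0.004 [221  10 301 128]
0.008 [221   7 301 124]
```

View pics/w7b.png

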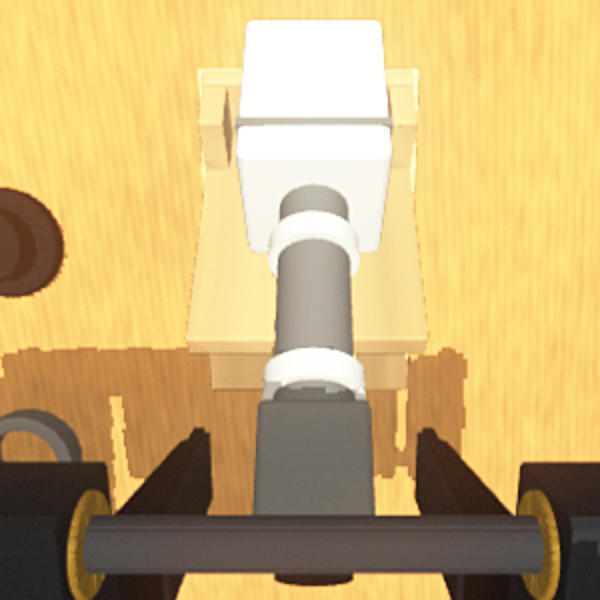

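The valve is home on the cradle and released, with the fingers clear on both sides of the head. I'll regrip, then lift up and forward so the float swings down clear of the ramp.

Emit:
{"name": "apply_moves", "arguments": {"deltas": "15 0 0 0 0;15 0 0 0 0;15 0 0 0 0;15 0 0 0 0;15 0 0 0 0"}}

```text
clock: 16.6
tcp_pos: [0.5239, -0.009, 0.143]
eef_rot: [2.306, 2.134, 0.0]
ft_force: [0.6, -1.1, -0.5]
width: 0.0301
finger_force: 5.0
```

Emit:
{"name": "apply_moves", "arguments": {"deltas": "15 0 0 0 0;15 0 0 0 0;15 0 0 0 0;15 0 0 10 0;15 0 0 15 0"}}

```text
clock: 17.1
tcp_pos: [0.5229, -0.0089, 0.1675]
eef_rot: [-2.304, -2.132, 0.003]
ft_force: [-0.4, 0.8, -1.3]
width: 0.0302
finger_force: 5.0
```

Emit:
{"name": "apply_moves", "arguments": {"deltas": "15 0 5 20 0;15 1 15 15 0;15 1 20 12 0;15 1 20 12 0;15 1 20 12 0"}}

```text
clock: 17.6
tcp_pos: [0.528, 0.0724, 0.2408]
eef_rot: [2.305, 2.134, 0.002]
ft_force: [0.7, 0.1, -1.8]
width: 0.03
finger_force: 5.0
```

Emit:
{"name": "apply_moves", "arguments": {"deltas": "15 1 20 15 0;15 1 10 25 0;15 0 0 35 0;15 0 0 40 0;15 0 0 20 0"}}

```text
clock: 18.1
tcp_pos: [0.5305, 0.1021, 0.3796]
eef_rot: [2.302, 2.133, 0.008]
ft_force: [0.1, -0.5, -0.6]
width: 0.0299
finger_force: 5.0
```

Emit:
{"name": "apply_moves", "arguments": {"deltas": "15 0 0 0 0.9;15 0 0 0 0.9;15 0 0 0 0.9;15 0 0 0 0.9;15 0 0 0 0.9"}}

```text
clock: 18.6
tcp_pos: [0.5295, 0.1009, 0.3723]
eef_rot: [-2.218, -2.223, 0.003]
ft_force: [-0.0, -0.3, -1.8]
width: 0.0301
finger_force: 5.0
```

```bash
python3 - <<'E'
from h import *
s=manip.read_state(); print(s["tcp_pos"],yaw(),s["finger_force"],s["width"])
KP,im=snap("wrist","w8")
for d in vision.cut_out("wrist","valve_mid")[:1]:
    ys,xs=np.nonzero(d["pixels"]); print(d["conf"],xs.min(),ys.min(),xs.max(),ys.max())
for k,v in list(tilt_rows(0,KP).items())[:6]: print(k,v)
vision.snapshot("top")
for n in ("bin_floor",): print([(np.round(d["point"],3).tolist(),round(d["conf"],2)) for d in vision.boxes_of("top",n)])
E
```

```text
[0.5294619  0.10091912 0.37234388] 0.13819381307938705 5.000266581773758 0.03012979666979071
0.63 231 112 293 295
-10 [232 181 292 245]
-5 [232 168 292 234]
0 [231 154 293 224]
5 [231 139 293 213]
10 [230 125 294 203]
15 [229 111 295 192]
[([0.237, 0.288, 0.024], 0.69), ([0.391, 0.3, 0.038], 0.67)]
```

Emit:
{"name": "apply_moves", "arguments": {"deltas": "15 -10 15 0 1;15 -20 25 0 1;15 -25 35 0 0;15 -25 35 0 0;15 -25 25 0 0", "squeeze": 3}}

```text
clock: 19.3
tcp_pos: [0.423, 0.2381, 0.3741]
eef_rot: [-2.178, -2.262, -0.001]
ft_force: [-0.4, -0.2, -1.4]
width: 0.03
finger_force: 3.0
```

Emit:
{"name": "apply_moves", "arguments": {"deltas": "15 -14 15 0 0;15 -6 8 0 0;15 0 3 0 0;15 0 0 0 0;15 0 0 0 0"}}

```text
clock: 19.8
tcp_pos: [0.4055, 0.2615, 0.3739]
eef_rot: [2.182, 2.26, -0.001]
ft_force: [-0.3, -0.3, -1.7]
width: 0.0303
finger_force: 3.0
```

Emit:
{"name": "apply_moves", "arguments": {"deltas": "15 0 0 0 0;15 0 0 0 0;15 0 0 0 0;15 0 0 0 0;15 0 0 0 0"}}

```text
clock: 20.3
tcp_pos: [0.405, 0.2619, 0.374]
eef_rot: [2.181, 2.261, 0.0]
ft_force: [0.2, -0.5, -0.1]
width: 0.0298
finger_force: 3.0
```

```bash
python3 - <<'E'
from h import *
s=manip.read_state(); print(s["tcp_pos"],yaw(),s["finger_force"],s["width"])
KP,im=snap("wrist","w9")
for d in vision.cut_out("wrist","valve_mid")[:1]:
    ys,xs=np.nonzero(d["pixels"]); print(d["conf"],xs.min(),ys.min(),xs.max(),ys.max())
for k,v in list(tilt_rows(0,KP).items())[:6]: print(k,v)
o=cv2.cvtColor(im,cv2.COLOR_RGB2BGR)
b=np.array([.404,.262]); c,t=np.cos(np.radians(1.8)),np.sin(np.radians(1.8))
q=np.array([b+np.array([[c,-t],[t,c]])@(np.array(v)*.043) for v in ((-1,-1),(1,-1),(1,1),(-1,1))])
o=cv2.resize(o,(1024,768)); cv2.polylines(o,[(w2px(KP,np.c_[q,[.104]*4])*2).astype(int)],True,(0,0,255),1)
cv2.imwrite("pics/w9b.png",o[0:600,120:920])
E
```

```text
[0.40496723 0.26185095 0.37403432] 2.057219842112738 3.0000653117895126 0.029808299244786868
0.76 232 147 293 294
-10 [231 181 291 244]
-5 [231 167 291 234]
0 [231 153 292 223]
5 [230 139 292 213]
10 [229 125 293 202]
15 [228 110 294 192]
```

View pics/w9b.png

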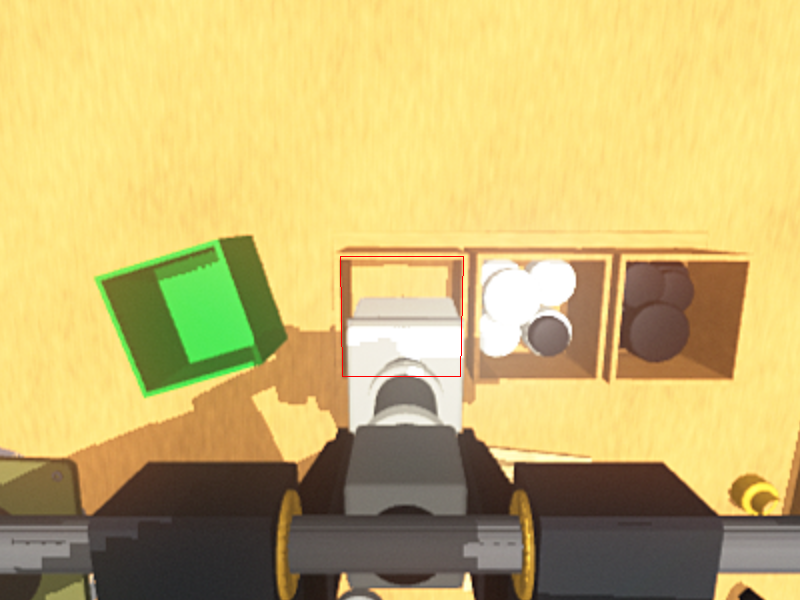

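The predicted inner rim (the red box at (341–463, 257–376)) matches the empty bin, and the valve hangs within about 2°. I'll lower it.

Emit:
{"name": "apply_moves", "arguments": {"deltas": "15 0 0 -20 0;15 0 0 -30 0;15 0 0 -30 0;15 0 0 -30 0;15 0 0 -30 0"}}

```text
clock: 20.9
tcp_pos: [0.4048, 0.262, 0.233]
eef_rot: [2.181, 2.261, 0.001]
ft_force: [-0.3, 0.0, -1.4]
width: 0.0302
finger_force: 3.0
```

Emit:
{"name": "apply_moves", "arguments": {"deltas": "15 0 0 -25 0;15 0 0 -20 0;15 0 0 -12 0;15 0 0 -6 0;15 0 0 0 0"}}

```text
clock: 21.4
tcp_pos: [0.4048, 0.2619, 0.1707]
eef_rot: [-2.181, -2.261, 0.001]
ft_force: [0.8, 0.0, -1.5]
width: 0.0299
finger_force: 3.0
```

Emit:
{"name": "apply_moves", "arguments": {"deltas": "15 0 0 -3 0;15 0 0 -3 0;15 0 0 -3 0;15 0 0 0 0;15 0 0 0 0"}}

```text
clock: 21.9
tcp_pos: [0.4058, 0.2625, 0.1634]
eef_rot: [2.18, 2.261, 0.004]
ft_force: [0.4, 0.8, 5.0]
width: 0.0303
finger_force: 3.0
```

```bash
python3 - <<'E'
from h import *
s=manip.read_state(); print(s["tcp_pos"],s["ft_force"],s["finger_force"])
KP,im=snap("wrist","w10")
for d in vision.cut_out("wrist","valve_mid")[:1]:
    ys,xs=np.nonzero(d["pixels"]); print(d["conf"],xs.min(),ys.min(),xs.max(),ys.max())
for k,v in list(tilt_rows(0,KP).items())[:6]: print(k,v)
o=cv2.resize(cv2.cvtColor(im,cv2.COLOR_RGB2BGR),(1024,768)); cv2.imwrite("pics/w10b.png",o[0:600,120:920])
E
```

```text
[0.40576681 0.26246348 0.16339386] [0.44657757 0.80561306 4.98388254] 3.0000636354088783
0.74 231 149 294 296
-10 [231 181 291 245]
-5 [231 168 291 234]
0 [230 154 291 223]
5 [230 140 292 213]
10 [229 125 293 203]
15 [228 111 293 192]
```

View pics/w10b.png

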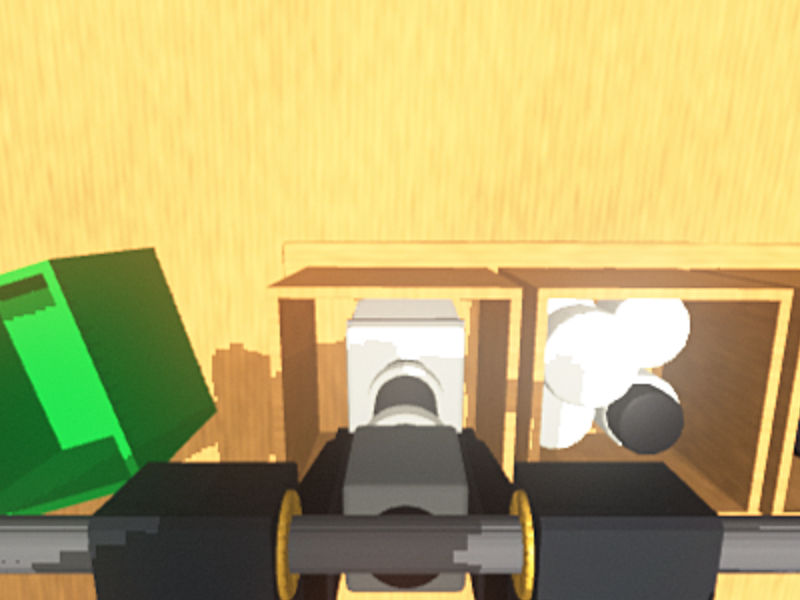

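The valve is inside the empty bin, upright and on the floor with about 5 N of contact, with clearance all round. I'll release it and retreat straight up.

Emit:
{"name": "apply_moves", "arguments": {"deltas": "15 0 0 0 0;60 0 0 0 0;60 0 0 0 0;60 0 0 0 0;60 0 0 0 0"}}

```text
clock: 22.5
tcp_pos: [0.4044, 0.2617, 0.1612]
eef_rot: [-2.181, -2.261, 0.002]
ft_force: [-0.5, 0.8, 0.0]
width: 0.0556
finger_force: 0.0
```

Emit:
{"name": "apply_moves", "arguments": {"deltas": "60 0 0 0 0;60 0 0 0 0;60 0 0 10 0;60 0 0 20 0;60 0 0 30 0"}}

```text
clock: 23.0
tcp_pos: [0.4039, 0.2615, 0.2215]
eef_rot: [-2.18, -2.26, 0.005]
ft_force: [-0.4, -0.4, -0.5]
width: 0.0599
finger_force: 0.0
```

Emit:
{"name": "apply_moves", "arguments": {"deltas": "60 0 0 40 0;60 0 0 40 0;60 0 0 20 0;60 0 0 0 0;60 0 0 0 0"}}

```text
clock: 23.5
tcp_pos: [0.4048, 0.2619, 0.322]
eef_rot: [2.181, 2.261, 0.001]
ft_force: [0.7, -0.4, -1.2]
width: 0.0602
finger_force: 0.0
```

```bash
python3 - <<'E'
from h import *
s=manip.read_state(); print(s["tcp_pos"],s["ft_force"],s["width"],s["clock"])
KP,im=snap("wrist","w11")
base=np.array([.405,.262,.008]); X=[base+[a,b,z] for z in (0,.07) for a in (-.025,.025) for b in (-.025,.025)]
p=w2px(KP,X); print("pred float",p.min(0),p.max(0))
for d in vision.cut_out("wrist","valve_mid")[:2]:
    ys,xs=np.nonzero(d["pixels"]); print(d["conf"],xs.min(),ys.min(),xs.max(),ys.max())
E
```

```text
[0.40482542 0.26192887 0.32197322] [ 0.70332755 -0.37022462 -1.24837543] 0.06015743708807384 23.5
pred float [242.66812784 137.88623752] [281.18870865 180.95204884]
0.8 245 135 282 191
```

```bash
python3 -c "
from rig import manip
print(manip.close_job())"
```

```text
the job is handed in; nothing more can be done
None
```

I laid the valve on the cradle and let go of it, then took it by the head and stood it in the empty bin; I handed the job in at 23.5 s and no verdict came back, but my last picture shows it upright there.

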